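Lock the steriliser lid with one turn of its hand wheel

ROBOT

A 6-joint arm with a two-finger parallel gripper is mounted at the origin on the work surface. World frame = base frame: x ahead of the robot, y to its left, z up, the work surface at z = 0. Lengths are in m, angles in rad, forces in N, time in s.
With the tool pointing down it reaches from about 0.25 to 0.775 m from the base axis. Payload 4 kg.
Tool frame: the origin (TCP) lies at the very end of the fingers, on their centre line; the grasp point (between the pads) lies 19 mm behind it (robot.hold_point_z is the distance from the TCP to the grasp point, in m); z points along the fingers, y is the line along which they close (so a half turn about z gives the same grasp; the last joint's range is limited). The gripper opens to 94 mm and grips with 3 to 60 N. Pads are 16 mm wide; open, the fingers measure 119 mm over their backs; the gripper's body (75 mm by 177 mm) begins 78 mm behind the grasp point.
Start: joints at [1.143, 0.087, 1.371, -0, 1.684, -0.103], TCP at [0.176, 0.521, 0.206] pointing down, gripper open.
Joint ranges: [-3.1, 3.1], [-0.76, 2.03], [0.27, 2.55], [-1.08, 4.22], [0.17, 2.65], [-2.57, 2.57]. Speed limits (rad/s): [2.79, 2.79, 3.14, 3.14, 3.14, 3.14].

INTERFACE

Orientations are given as [roll, pitch, yaw] about the fixed x, y, z axes, in that order (R = Rz(yaw) Ry(pitch) Rx(roll)).
In Python, from bench import robot gives the robot as it stands.
- The arm moves only by the tool carry_out, never from a script. Its argument "steps" is a list of rows, each a list of 3 entries, a list of its own where there are three numbers: the shift along the tool's x, y, z in m, then the turn about the tool's z in units of 10 degrees (1.0 is 10 degrees), then the closure, from -1 (fully open) to 1 (shut). In form: [[[tx, ty, tz], roll, jaw], ...]. A call has 1 to 10 rows; each row is the pose to reach, as a shift and turn from the pose commanded when the call began, along the tool's axes at that moment; what a row does not reach only later rows make up. A row lasts 1/8 s, in which the tool goes at most 62.5 mm and 10.7 degrees, less where a joint would pass 70% of its speed; a pose out of reach is approached as far as the arm can. A call with a gripper value outside its range is refused whole. The fingers move at their own pace and stop on an object; the grip force is fixed at half the most. Time passes only in rows, so rows that repeat a pose let the fingers close. It gives the time, the measured TCP pose, the force, the opening and the grip force at its end, in the units of the state.
- robot.get_obs(): the state, without advancing time (a new reading comes with each control period).
- robot.snapshot(name): name is "scene" or "side" or "wrist"; returns a dict with "image" (420x560x3 uint8, red, green, blue), "z_map" (420x560 float32, m along the optical axis (not along the pixel's ray), 0 where there is no reading), "mtx" (3x3 intrinsics, pixels), "R" (3x3) and "t" (3): a world point X has camera coordinates R X + t. Camera axes: x right, y down, z forward; pixel columns grow to the right and rows downward; lengths in m; the calibration is good to about 2 mm. A picture is of the moment at which its call begins.
- robot.close_job(): hands the job in; it is judged then, once.
The state is a dict: "time": time; "joint_positions": joint angles; "qvel": joint speeds; "joint_torque": joint torques, N m; "tool_pos": TCP position; "ee_rot": TCP orientation; "wrist_force": force on the tool from outside, world axes, zero at the start; "wrist_torque": the same for the moment, N m; "width": finger opening in m; "finger_force": force on a finger pad.
Only numpy, scipy, OpenCV 4.12 (cv2) and the standard library are available. Lean on these libraries where they do the work, as an engineer would, in place of code of your own. Each camera call takes 0.05 s, during which the arm holds its last target. There are 200 camera calls.

TASK

Lock the lid of the bench steriliser: with your fingertips, gently push the hand wheel round by its upright handle, clockwise as seen from above, through exactly one full turn, so that the handle stands at the index post on the lid again, then take your hand away. Do not grip the handle, never turn the wheel backwards from its starting point or well past the full turn, and leave everything standing around undisturbed.

Things in the scene. Friction and masses are not known exactly. Their poses are not given: they have to be found in the camera images.
- wheel (a joint): rotation of the hand wheel about its vertical axis, rad: 0 at the start with the handle at the index post, growing as the wheel turns clockwise seen from above, 6.28 after one full turn. It turns freely past that (no stop), takes about 2 to 3 N at the handle, and stays where it is left
- hub (a point): centre of the hand wheel, on its axis, at the level of the top of its rim, about 202 mm above the bench. The wheel lies flat: dark steel rim 164 mm across outside and 14 mm thick, three spokes, a hub nut rising 8 mm above this point; it stands on the round aluminium lid (248 mm across) of a white square bench steriliser (310 x 310 mm, its top 149 mm above the bench), whose place on the bench varies
- handle: upright black round grip, 24 mm across and 50 mm tall, free to spin on its own pin, standing on the rim at the end of one spoke, 75 mm from the wheel's axis; origin: centre of its foot, 2 mm below the top of the rim, so it reaches 48 mm above the rim
- mark (a point): tip of the index post, a small dark steel post (10 x 14 mm) fixed on the lid just outside the rim, 107 mm from the wheel's axis; its top is level with the top of the rim; the handle stands between the wheel's axis and this post at the start and after a full turn; its direction from the hub differs each time
- tube_rack: white rack 75 x 180 mm, 85 mm tall, full of capped blood tubes, standing beside the steriliser; origin: centre of its underside
- tub: white plastic tub with a wide lid, 98 mm across, 72 mm tall, beside the steriliser; origin: centre of its underside
- reagent: brown glass bottle, 60 mm across, 120 mm tall, beside the steriliser; origin: centre of its underside
- jar: small glass jar, 36 mm across, 50 mm tall, standing on a far corner of the steriliser's top, beyond the lid; origin: centre of its underside
- slide_box: small box 34 x 42 x 22 mm, on a near corner of the steriliser's top; origin: centre of its underside
- dishes: stack of three culture dishes, 52 mm across, 36 mm tall, on the other far corner of the steriliser's top; origin: centre of its underside
- timer: flat bench timer 50 x 65 x 20 mm, behind the steriliser; origin: centre of its underside

How it is judged:
On the way, in this order (a step that is already met when the one before it is completed fails the run):
1. the fingers push the handle through the first half of the turn (value of joint wheel between 0.8 and 2.8 rad and contact force between the fingers and handle above 0.3 N), for 0.1 s.
2. the fingers push the handle through the second half of the turn (value of joint wheel between 3.2 and 6.1 rad and contact force between the fingers and handle above 0.3 N), for 0.1 s.
At the end, for the whole second after the job is handed in: the wheel rests exactly one turn clockwise from its start, within 0.17 rad (10 degrees, 13 mm at the handle), and every bystander is within 20 mm of where it stood (value of joint wheel between 6.113 and 6.453 rad and velocity of joint wheel between -0.05 and 0.05 rad/s and distance of each of tube_rack, tub, reagent, jar, slide_box, dishes, timer from where it was at the start of the episode below 0.02 m); the robot touches nothing.
It fails at once if the wheel is turned backwards from its start (more than 0.35 rad) (value of joint wheel below -0.35 rad).
It fails at once if the wheel is turned well past one turn (more than 0.4 rad) (value of joint wheel above 6.683 rad).
It fails at once if the wheel or its handle is gripped or shoved hard (more than 30 N from the fingers) (contact force between the fingers and wheel above 30 N).
It fails at once if a bystander is lifted, carried or knocked away (moved more than 30 mm) (distance of any of tube_rack, tub, reagent, jar, slide_box, dishes, timer from where it was at the start of the episode above 0.03 m).
It also fails if it takes over 64 s, if anything falls off the work surface, if the arm or the gripper's body presses on something with over 40 N, if the wrist force passes 120 N, or if a joint passes its speed limit or range.

## Working session

There is one attempt and no reset: what is moved stays moved. The work goes in short steps, Python scripts to look and compute and a tool call to move; the robot and the scene stay as the last step left them, time stands still between calls to the robot, and variables do not carry over. Pictures are saved under pics/ and viewed, at most 10 in all, crops included, and the job is handed in when it is done.

Besides the shell and the picture viewer there is one more tool, called after "Emit:" as name(argument=value, ...), one argument or row to a line, values as JSON. carry_out: Moves the arm, as the interface text tells. Its arguments: {"type":"object","properties":{"steps":{"type":"array","items":{"type":"array"}}},"required":["steps"]}

```bash
mkdir -p pics; python3 - <<'E'
from bench import robot
import cv2,numpy as np
o=robot.get_obs();print(o)
for n in("scene","side"):
    s=robot.snapshot(n);cv2.imwrite(f"pics/{n}0.png",s["image"][:,:,::-1]);np.savez(f"{n}0.npz",**s)
    print(n,s["mtx"].tolist(),(-s["R"].T@s["t"]).round(3))
E
```

```text
{'time': 0.0, 'joint_positions': array([ 1.14292753e+00,  8.79692508e-02,  1.37220936e+00, -5.38451938e-07,
        1.68357766e+00, -1.03115474e-01]), 'qvel': array([-0.00126566,  0.00148264, -0.00083441,  0.00278094,  0.00030194,
       -0.00044606]), 'joint_torque': array([-4.45267924e-04, -3.40190578e+01, -3.02425683e+01,  7.17928517e-02,
        3.31788976e-02, -1.56808410e-04]), 'tool_pos': array([0.17528415, 0.52076515, 0.20431915]), 'ee_rot': array([-3.13944047e+00, -2.22174716e-04,  2.81683904e+00]), 'wrist_force': array([ 0.18096816, -0.99213511,  0.87618213]), 'wrist_torque': array([ 0.00413694,  0.03205461, -0.03756338]), 'finger_force': 0.0, 'width': 0.09427846302118643}
scene [[449.14735077551194, 0.0, 281.3820035952551], [0.0, 449.14735077551194, 212.40830826952782], [0.0, 0.0, 1.0]] [1.337 0.131 0.861]
side [[436.216249185594, 0.0, 284.11826532128174], [0.0, 436.216249185594, 211.33219129332522], [0.0, 0.0, 1.0]] [ 0.22  -0.847  0.657]
```

View pics/scene0.png

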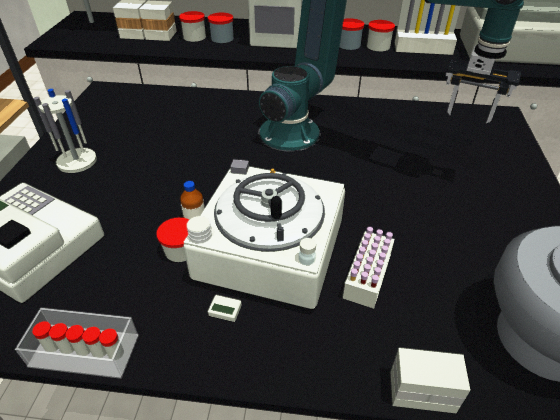

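View pics/side0.png

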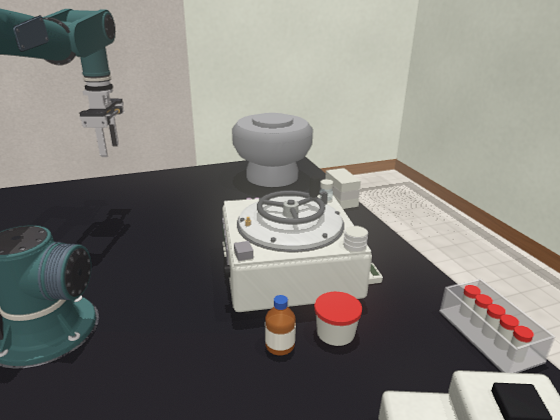

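The scene view shows the steriliser with the wheel centred near (269,197), the handle at (276,207) and the index post at (280,233). The handle points away from the robot. The side view shows the same wheel around (291,207).

```bash
cat > h.py <<'E'
import numpy as np,cv2
def cloud(s):
    h,w=s["z_map"].shape;v,u=np.mgrid[:h,:w];z=s["z_map"].astype(float)
    K=s["mtx"];c=np.stack([(u-K[0,2])/K[0,0]*z,(v-K[1,2])/K[1,1]*z,z],-1)
    return (c-s["t"])@s["R"]
def measure(s,roi):
    u0,u1,v0,v1=roi;P=cloud(s)[v0:v1,u0:u1].reshape(-1,3);C=s["image"][v0:v1,u0:u1].reshape(-1,3)
    dark=C.max(1)<105; ok=P[:,2]>.1
    rim=P[ok&dark&(abs(P[:,2]-.2)<.008)][:,:2]
    from scipy.optimize import least_squares
    f=least_squares(lambda p:np.hypot(*(rim-p).T)-.075,rim.mean(0),loss="soft_l1",f_scale=.005)
    hd=P[ok&dark&(P[:,2]>.222)&(P[:,2]<.26)&(np.hypot(*(P[:,:2]-f.x).T)<.1)]
    return f.x,rim,hd
E
python3 - <<'E'
from h import *
for n,roi in(("scene",(215,335,165,250)),("side",(240,345,180,245))):
    s=np.load(n+"0.npz");c,rim,hd=measure(s,roi)
    print(n,c.round(4),len(rim),len(hd),hd.min(0).round(3),hd.max(0).round(3),np.median(hd,0).round(3))
    top=hd[hd[:,2]>np.percentile(hd[:,2],97)-.004];print("top",top.mean(0).round(4),len(top))
    P=cloud(s);
    if n=="scene":
        for q in((280,233),(276,197),(308,243),(199,226),(240,166),(190,186),(175,228),(373,262)): print(q,P[q[1],q[0]].round(3))
        W=P[165:305,180:350].reshape(-1,3);W=W[abs(W[:,2]-.149)<.004]
        print(cv2.minAreaRect((W[:,:2]*1000).astype(np.float32)))
E
```

```text
scene [0.5729 0.0138] 1170 156 [0.628 0.027 0.222] [0.652 0.049 0.252] [0.645 0.039 0.242]
top [0.639  0.0378 0.2494] 52
(280, 233) [0.68  0.051 0.192]
(276, 197) [0.632 0.037 0.249]
(308, 243) [0.706 0.112 0.197]
(199, 226) [ 0.671 -0.126  0.182]
(240, 166) [ 0.435 -0.081  0.172]
(190, 186) [ 0.466 -0.21   0.119]
(175, 228) [ 0.575 -0.226  0.07 ]
(373, 262) [0.618 0.264 0.059]
((566.5634765625, 11.93084716796875), (300.5711975097656, 304.39599609375), 80.1219711303711)
side [0.5651 0.004 ] 465 97 [0.625 0.022 0.222] [0.648 0.041 0.248] [0.633 0.027 0.235]
top [0.6355 0.0275 0.2457] 17
```

Emit:
carry_out(
  steps=[
    [[-0.03,-0.02,-0.05],0.7,1],
    [[-0.08,-0.055,-0.09],1.4,1],
    [[-0.13,-0.09,-0.13],2.1,1],
    [[-0.18,-0.125,-0.16],2.9,1],
    [[-0.23,-0.16,-0.18],3.6,1],
    [[-0.28,-0.195,-0.19],4.3,1],
    [[-0.33,-0.23,-0.19],5.0,1],
    [[-0.38,-0.265,-0.19],5.7,1],
    [[-0.42,-0.29,-0.19],6.4,1],
    [[-0.45,-0.31,-0.19],7.14,1],
  ],
)

```text
time: 1.35
tool_pos: [0.5042, 0.0815, 0.3945]
ee_rot: [-3.14, 0.0, 1.564]
wrist_force: [-0.3, -0.2, 0.0]
width: 0.0006
finger_force: 0.0
```

```bash
python3 - <<'E'
from bench import robot
from h import *
o=robot.get_obs();print(o["time"],o["tool_pos"],o["ee_rot"],o["joint_positions"],o["width"])
s=robot.snapshot("wrist");cv2.imwrite("pics/w1.png",s["image"][:,:,::-1]);np.savez("w1.npz",**s)
print(-s["R"].T@s["t"])
E
```

```text
1.35 [0.50422328 0.08145502 0.39453402] [-3.14017932e+00  1.05030585e-04  1.56425889e+00] [ 4.91366979e-02  4.23703989e-02  1.04332887e+00 -2.96642639e-05
  2.05731037e+00  5.56603550e-02] 0.0005768137412326782
[0.50424609 0.1546977  0.57419352]
```

View pics/w1.png

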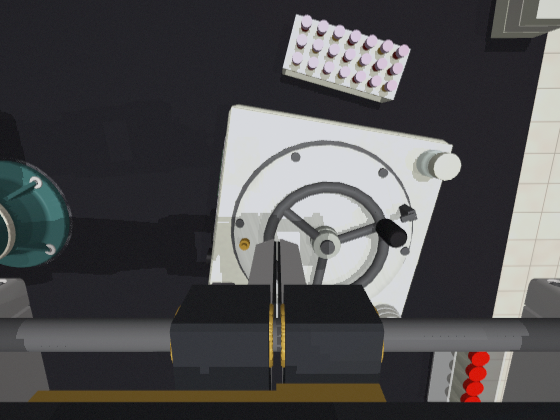

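The wrist view shows the hub nut at (327,243), the handle's top at about (398,235) and the post's tip at (408,213).

```bash
cat >> h.py <<'E'
def ray(s,u,v,z):
    K=s["mtx"];d=np.array([(u-K[0,2])/K[0,0],(v-K[1,2])/K[1,1],1])@s["R"];o=-s["R"].T@s["t"]
    return (o+d*(z-o[2])/d[2])[:2]
E
python3 - <<'E'
from h import *
s=np.load("w1.npz");c,rim,hd=measure(s,(255,420,175,245))
print(c,len(rim),len(hd),"top",hd[hd[:,2]>.246].mean(0))
print("hub",ray(s,327,243,.210),"handle top",ray(s,399,236,.25),"post",ray(s,408,213,.202))
s2=np.load("scene0.npz");print("scene hub",ray(s2,268,190,.21),"post",ray(s2,280,229,.202))
E
```

```text
[0.56670649 0.0070973 ] 2291 473 top [0.63537513 0.03804291 0.24981146]
hub [0.56562734 0.01634487] handle top [0.63790922 0.03924728] post [0.66600208 0.05225483]
scene hub [0.56532927 0.01002924] post [0.67808851 0.05110598]
```

Emit:
carry_out(
  steps=[
    [[-0.005,0.04,0],0,1],
    [[-0.011,0.08,0.0],0,1],
    [[-0.011,0.11,0.03],0,1],
    [[-0.011,0.11,0.07],0,1],
    [[-0.011,0.11,0.11],0,1],
    [[-0.011,0.11,0.14],0,1],
    [[-0.011,0.11,0.16],0,1],
    [[-0.011,0.11,0.176],0,1],
    [[-0.011,0.11,0.176],0,1],
  ],
)

```text
time: 2.52
tool_pos: [0.6123, 0.073, 0.2176]
ee_rot: [-3.138, 0.0, 1.571]
wrist_force: [-0.0, 1.0, -0.8]
width: 0.0003
finger_force: 0.0
```

```bash
python3 - <<'E'
from bench import robot
from h import *
o=robot.get_obs();print(o["time"],o["tool_pos"],o["ee_rot"],o["wrist_force"])
s=robot.snapshot("scene");cv2.imwrite("pics/s2.png",cv2.resize(s["image"][140:270,190:350,::-1],None,fx=4,fy=4))
x,y=o["tool_pos"][:2]
for a in range(45,-345,-6):
    r=np.radians(a);print(a,"ty %.3f tx %.3f"%(.566+.075*np.cos(r),.012+.075*np.sin(r)),end=" | ")
E
```

```text
2.525 [0.61225336 0.07296479 0.21761829] [-3.13814401e+00  1.22996725e-05  1.57091905e+00] [-3.49787209e-04  9.66324852e-01 -8.20009471e-01]
45 ty 0.619 tx 0.065 | 39 ty 0.624 tx 0.059 | 33 ty 0.629 tx 0.053 | 27 ty 0.633 tx 0.046 | 21 ty 0.636 tx 0.039 | 15 ty 0.638 tx 0.031 | 9 ty 0.640 tx 0.024 | 3 ty 0.641 tx 0.016 | -3 ty 0.641 tx 0.008 | -9 ty 0.640 tx 0.000 | -15 ty 0.638 tx -0.007 | -21 ty 0.636 tx -0.015 | -27 ty 0.633 tx -0.022 | -33 ty 0.629 tx -0.029 | -39 ty 0.624 tx -0.035 | -45 ty 0.619 tx -0.041 | -51 ty 0.613 tx -0.046 | -57 ty 0.607 tx -0.051 | -63 ty 0.600 tx -0.055 | -69 ty 0.593 tx -0.058 | -75 ty 0.585 tx -0.060 | -81 ty 0.578 tx -0.062 | -87 ty 0.570 tx -0.063 | -93 ty 0.562 tx -0.063 | -99 ty 0.554 tx -0.062 | -105 ty 0.547 tx -0.060 | -111 ty 0.539 tx -0.058 | -117 ty 0.532 tx -0.055 | -123 ty 0.525 tx -0.051 | -129 ty 0.519 tx -0.046 | -135 ty 0.513 tx -0.041 | -141 ty 0.508 tx -0.035 | -147 ty 0.503 tx -0.029 | -153 ty 0.499 tx -0.022 | -159 ty 0.496 tx -0.015 | -165 ty 0.494 tx -0.007 | -171 ty 0.492 tx 0.000 | -177 ty 0.491 tx 0.008 | -183 ty 0.491 tx 0.016 | -189 ty 0.492 tx 0.024 | -195 ty 0.494 tx 0.031 | -201 ty 0.496 tx 0.039 | -207 ty 0.499 tx 0.046 | -213 ty 0.503 tx 0.053 | -219 ty 0.508 tx 0.059 | -225 ty 0.513 tx 0.065 | -231 ty 0.519 tx 0.070 | -237 ty 0.525 tx 0.075 | -243 ty 0.532 tx 0.079 | -249 ty 0.539 tx 0.082 | -255 ty 0.547 tx 0.084 | -261 ty 0.554 tx 0.086 | -267 ty 0.562 tx 0.087 | -273 ty 0.570 tx 0.087 | -279 ty 0.578 tx 0.086 | -285 ty 0.585 tx 0.084 | -291 ty 0.593 tx 0.082 | -297 ty 0.600 tx 0.079 | -303 ty 0.607 tx 0.075 | -309 ty 0.613 tx 0.070 | -315 ty 0.619 tx 0.065 | -321 ty 0.624 tx 0.059 | -327 ty 0.629 tx 0.053 | -333 ty 0.633 tx 0.046 | -339 ty 0.636 tx 0.039 |
```

View pics/s2.png

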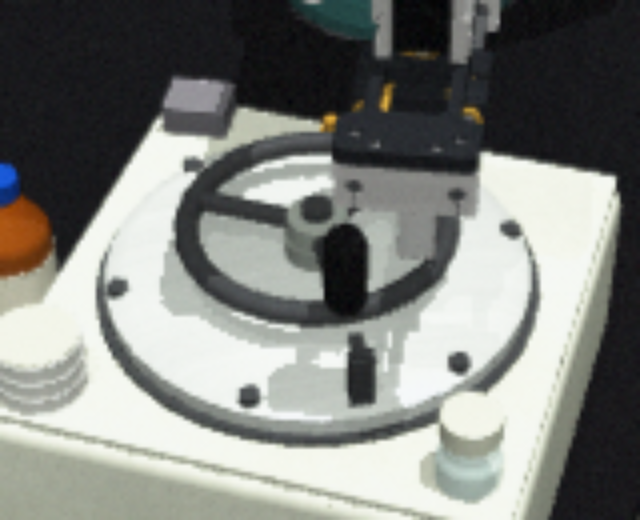

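The closed fingers stand behind the handle with a gap. Next I start pushing round.

Emit:
carry_out(
  steps=[
    [[-0.006,0.005,0],0,1],
    [[-0.01,0.009,0],0,1],
    [[-0.013,0.011,0],0,1],
    [[-0.016,0.014,0],0,1],
    [[-0.019,0.016,0],0,1],
    [[-0.024,0.019,0],0,1],
    [[-0.028,0.021,0],0,1],
    [[-0.033,0.023,0],0,1],
    [[-0.041,0.025,0],0,1],
    [[-0.048,0.027,0],0,1],
  ],
)

```text
time: 3.82
tool_pos: [0.6402, 0.0242, 0.2195]
ee_rot: [3.141, 0.0, 1.57]
wrist_force: [0.5, 1.7, 2.4]
width: 0.0006
finger_force: 1.3
```

Emit:
carry_out(
  steps=[
    [[-0.008,0.001,0],0,1],
    [[-0.016,0.001,0],0,1],
    [[-0.024,0.0,0],0,1],
    [[-0.031,-0.002,0],0,1],
    [[-0.039,-0.004,0],0,1],
    [[-0.046,-0.007,0],0,1],
    [[-0.053,-0.011,0],0,1],
    [[-0.059,-0.016,0],0,1],
    [[-0.065,-0.021,0],0,1],
    [[-0.07,-0.027,0],0,1],
  ],
)

```text
time: 5.08
tool_pos: [0.6129, -0.0461, 0.2194]
ee_rot: [3.141, 0.001, 1.57]
wrist_force: [3.0, 1.8, 0.1]
width: 0.0005
finger_force: 1.4
```

```bash
python3 - <<'E'
from bench import robot
from h import *
o=robot.get_obs();print(o["time"],o["tool_pos"],o["wrist_force"])
s=robot.snapshot("scene");cv2.imwrite("pics/s3.png",cv2.resize(s["image"][140:270,190:350,::-1],None,fx=4,fy=4))
E
```

```text
5.075 [ 0.61292109 -0.04605846  0.21938981] [3.01364321 1.84905506 0.0915846 ]
```

View pics/s3.png

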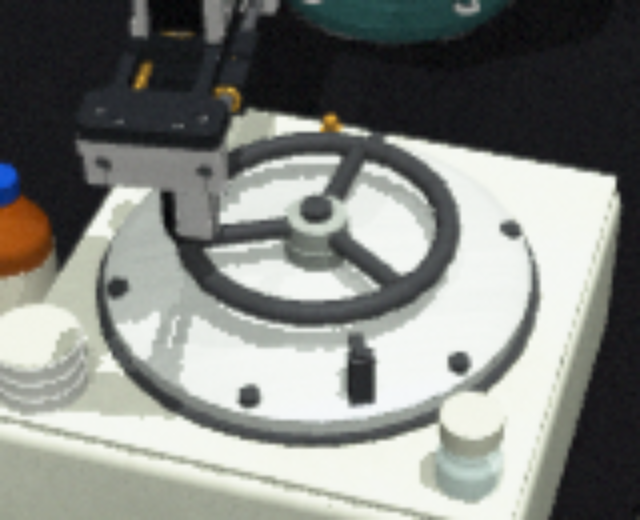

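The handle is travelling ahead of the fingers, with its spoke now near (170,240) in the crop. Force is about 3.5 N. Continuing.

Emit:
carry_out(
  steps=[
    [[-0.005,-0.006,0],0,1],
    [[-0.009,-0.013,0],0,1],
    [[-0.012,-0.02,0],0,1],
    [[-0.014,-0.028,0],0,1],
    [[-0.016,-0.035,0],0,1],
    [[-0.017,-0.043,0],0,1],
    [[-0.017,-0.051,0],0,1],
    [[-0.016,-0.059,0],0,1],
    [[-0.014,-0.066,0],0,1],
    [[-0.012,-0.074,0],0,1],
  ],
)

```text
time: 6.38
tool_pos: [0.5385, -0.0572, 0.2195]
ee_rot: [3.142, 0.0, 1.571]
wrist_force: [2.5, -1.6, 0.4]
width: 0.0002
finger_force: 1.5
```

Emit:
carry_out(
  steps=[
    [[0.003,-0.007,0],0,1],
    [[0.007,-0.014,0],0,1],
    [[0.012,-0.02,0],0,1],
    [[0.017,-0.026,0],0,1],
    [[0.023,-0.031,0],0,1],
    [[0.029,-0.036,0],0,1],
    [[0.036,-0.04,0],0,1],
    [[0.043,-0.043,0],0,1],
    [[0.051,-0.045,0],0,1],
    [[0.058,-0.047,0],0,1],
  ],
)

```text
time: 7.62
tool_pos: [0.492, 0.0014, 0.2194]
ee_rot: [3.142, -0.0, 1.571]
wrist_force: [1.1, -2.8, -0.2]
width: 0.0003
finger_force: 1.4
```

```bash
python3 - <<'E'
from bench import robot
from h import *
o=robot.get_obs();print(o["time"],o["tool_pos"],o["wrist_force"])
s=robot.snapshot("scene");cv2.imwrite("pics/s4.png",cv2.resize(s["image"][140:270,190:350,::-1],None,fx=4,fy=4))
E
```

```text
7.625 [0.49195253 0.00142206 0.21942381] [ 1.05578344 -2.79447232 -0.1772666 ]
```

View pics/s4.png

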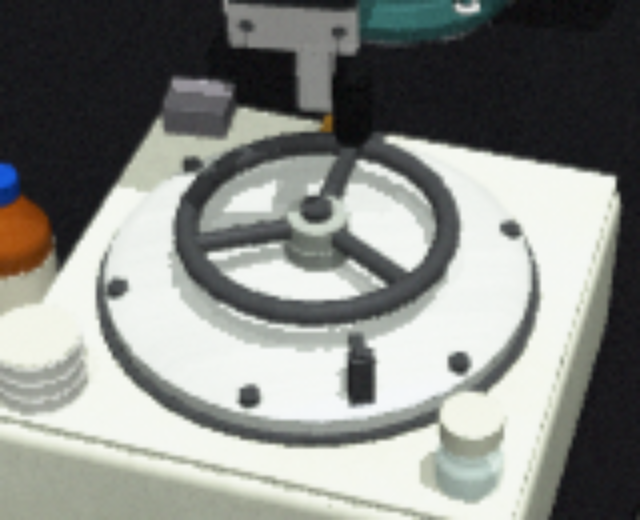

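Past half a turn: the handle is now at the robot side, crop (352,105), with the finger just behind it. Continuing.

Emit:
carry_out(
  steps=[
    [[0.007,-0.001,0],0,1],
    [[0.015,-0.001,0],0,1],
    [[0.023,0.0,0],0,1],
    [[0.03,0.002,0],0,1],
    [[0.038,0.004,0],0,1],
    [[0.045,0.007,0],0,1],
    [[0.052,0.011,0],0,1],
    [[0.058,0.016,0],0,1],
    [[0.064,0.021,0],0,1],
    [[0.069,0.027,0],0,1],
  ],
)

```text
time: 8.93
tool_pos: [0.5192, 0.0707, 0.2194]
ee_rot: [-3.141, -0.001, 1.571]
wrist_force: [-2.3, -1.0, 1.1]
width: 0.0003
finger_force: 1.3
```

Emit:
carry_out(
  steps=[
    [[0.005,0.006,0],0,1],
    [[0.009,0.013,0],0,1],
    [[0.012,0.02,0],0,1],
    [[0.014,0.028,0],0,1],
    [[0.016,0.035,0],0,1],
    [[0.017,0.043,0],0,1],
    [[0.017,0.051,0],0,1],
    [[0.016,0.059,0],0,1],
    [[0.014,0.066,0],0,1],
    [[0.014,0.066,0],0,1],
  ],
)

```text
time: 10.18
tool_pos: [0.5863, 0.0836, 0.2193]
ee_rot: [3.14, -0.0, 1.57]
wrist_force: [-0.4, -0.7, -0.2]
width: 0.0007
finger_force: 0.0
```

```bash
python3 - <<'E'
from bench import robot
from h import *
o=robot.get_obs();print(o["time"],o["tool_pos"],o["wrist_force"])
s=robot.snapshot("scene");cv2.imwrite("pics/s5.png",cv2.resize(s["image"][140:270,190:350,::-1],None,fx=4,fy=4))
E
```

```text
10.175 [0.5862859  0.08359519 0.21932354] [-0.43859981 -0.71512384 -0.15925656]
```

View pics/s5.png

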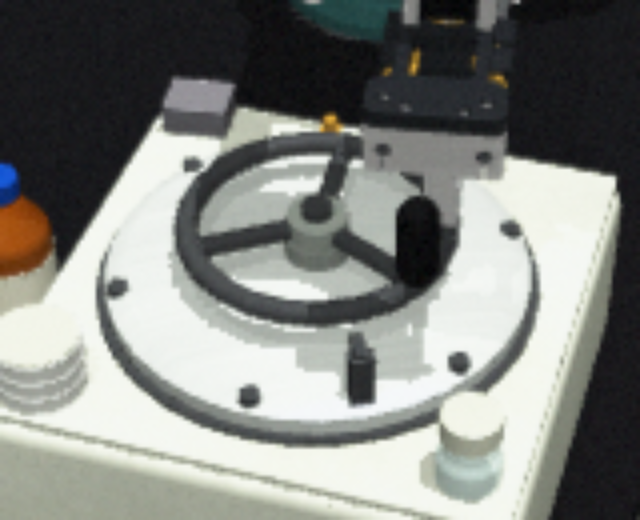

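The handle (crop (418,240)) is now near the post, with the spoke pointing to the handle. I'll measure the angle still to go, using the same method as at the start.

```bash
cat >> h.py <<'E'
def togo(s,s0=None):
    s0=np.load("scene0.npz");a=[]
    for q in(s0,s):
        P=cloud(q)[165:230,240:335].reshape(-1,3);C=q["image"][165:230,240:335].reshape(-1,3)
        m=(C.max(1)<50)&(P[:,2]>.222)&(P[:,2]<.256)&(np.hypot(P[:,0]-.566,P[:,1]-.012)<.1)
        p=np.median(P[m],0)[:2]-[.566,.012]; p+=0.006*np.array([-1,0])  # front surface -> axis
        a.append(np.degrees(np.arctan2(p[1],p[0])));print(p,m.sum(),a[-1])
    return a[1]-a[0]
E
python3 - <<'E'
from bench import robot
from h import *
s=robot.snapshot("scene");print(togo(s));o=robot.get_obs();print(o["tool_pos"])
E
```

```text
[0.07344977 0.02517354] 142 18.91819182121014
[0.0468685  0.06198121] 158 52.904423593946255
33.98623177273612
[0.58592825 0.08376276 0.21964321]
```

Emit:
carry_out(
  steps=[
    [[-0.002,0.007,0],0,1],
    [[-0.004,0.013,0],0,1],
    [[-0.007,0.019,0],0,1],
    [[-0.01,0.023,0],0,1],
    [[-0.014,0.027,0],0,1],
    [[-0.017,0.031,0],0,1],
    [[-0.019,0.033,0],0,1],
    [[-0.019,0.033,0],0,1],
  ],
)

```text
time: 11.28
tool_pos: [0.6185, 0.0644, 0.2195]
ee_rot: [3.141, 0.0, 1.57]
wrist_force: [-0.6, 0.4, 0.6]
width: 0.0005
finger_force: 0.5
```

```bash
python3 - <<'E'
from bench import robot
from h import *
s=robot.snapshot("scene");print(togo(s));o=robot.get_obs();print(o["tool_pos"],o["wrist_force"])
E
```

```text
[0.07344977 0.02517354] 142 18.91819182121014
[0.07049624 0.03288558] 152 25.008438664160092
6.090246842949952
[0.61836558 0.06438738 0.21937612] [-0.23533374  1.60728674  0.38212045]
```

Emit:
carry_out(
  steps=[
    [[-0.002,0.001,0],0,1],
    [[-0.003,0.003,0],0,1],
    [[-0.005,0.004,0],0,1],
    [[-0.006,0.005,0],0,1],
    [[-0.006,0.005,0],0,1],
    [[-0.006,0.005,0],0,1],
  ],
)

```text
time: 12.08
tool_pos: [0.6232, 0.0587, 0.2194]
ee_rot: [3.141, 0.0, 1.57]
wrist_force: [0.1, 1.5, 1.0]
width: 0.0004
finger_force: 0.8
```

```bash
python3 - <<'E'
from bench import robot
from h import *
s=robot.snapshot("scene");print(togo(s));o=robot.get_obs();print(o["tool_pos"],o["wrist_force"])
E
```

```text
[0.07344977 0.02517354] 142 18.91819182121014
[0.07335913 0.02688958] 159 20.13026869581946
1.2120768746093198
[0.62312618 0.05865538 0.21939355] [-0.6903317   2.30281216  0.97388991]
```

Within about 1°. I'll nudge 1 mm, then back off and lift away.

Emit:
carry_out(
  steps=[
    [[-0.001,0.001,0],0,1],
    [[-0.001,0.001,0],0,1],
    [[0.005,-0.005,0],0,1],
    [[0.015,-0.015,0],0,1],
    [[0.015,-0.015,-0.04],0,1],
    [[0.015,-0.015,-0.09],0,1],
    [[0.015,-0.05,-0.14],0,1],
    [[0.015,-0.1,-0.16],0,1],
    [[0.015,-0.14,-0.16],0,1],
    [[0.015,-0.14,-0.16],0,1],
  ],
)

```text
time: 13.38
tool_pos: [0.4806, 0.0743, 0.3818]
ee_rot: [3.137, 0.0, 1.571]
wrist_force: [0.5, -0.1, -0.6]
width: 0.0006
finger_force: 0.0
```

```bash
python3 - <<'E'
from bench import robot
from h import *
s=robot.snapshot("scene");print(togo(s));o=robot.get_obs();print(o["tool_pos"],o["wrist_force"])
cv2.imwrite("pics/s6.png",s["image"][:,:,::-1])
E
```

```text
[0.07344977 0.02517354] 142 18.91819182121014
[0.07374868 0.02507869] 147 18.78091806222029
-0.13727375898984917
[0.4819175  0.07419013 0.38066542] [ 0.17028117  0.37441363 -0.48222102]
```

View pics/s6.png

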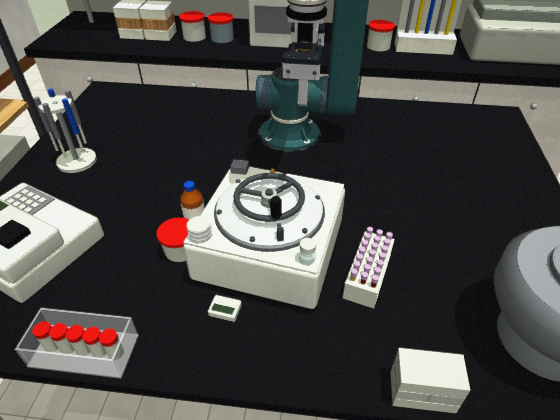

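The handle is back at (276,207), in line with the post at (280,233). Everything else is where it was and the hand is clear.

```bash
python3 -c "
from bench import robot
print(robot.close_job())"
```

```text
the job is handed in; nothing more can be done
None
```

I pushed the wheel one full clockwise turn; the last camera measurement put the handle within about 0.2° of where it started at the index post. The hand is clear, nothing else looks moved in the final picture, and the job is handed in (no verdict was returned).

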